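Thread the guide rod through the bearing stand and hold it

ROBOT

A 6-joint arm with a two-finger parallel gripper is mounted at the origin on the work surface. World frame = base frame: x ahead of the robot, y to its left, z up, the work surface at z = 0. Lengths are in m, angles in degrees, forces in N, time in s.
With the tool pointing down it reaches from about 0.35 to 0.875 m from the base axis. Payload 4.2 kg.
Tool frame: the origin (TCP) lies midway between the tips of the shut fingers; the grasp point (between the pads) lies 19 mm behind it; y points along the fingers, z is the direction in which the jaws open and shut, and the axes are right-handed (so a half turn about y gives the same grasp; the last joint's range is limited). The gripper opens to 87 mm and grips with 3 to 60 N. Pads are 19 mm wide; open, the fingers measure 117 mm over their backs; the gripper's body (75 mm by 190 mm) begins 51 mm behind the grasp point.
Start: joints at [80.993, 22.042, 0.453, 0, -68.411, -14.817], TCP at [0.252, 0.572, 0.2] pointing down, gripper open.
Joint ranges: [-179.83, 179.83], [-69.29, 118.12], [-61.27, 80.66], [-181.25, 117.63], [-171.15, -9.14], [-177.46, 177.46]. Speed limits (degrees/s): [159.86, 159.86, 180, 180, 180, 180].

INTERFACE

Orientations are given as [roll, pitch, yaw] about the fixed x, y, z axes, in that order (R = Rz(yaw) Ry(pitch) Rx(roll)).
In Python, from workcell import env gives the robot as it stands. The module is installed in compiled form; this text tells all that it offers. Calls block until the motion is done:
- env.goto(position, orientation): joint-space move of the TCP to a pose.
- env.move_straight(position, rotation=None, rate=0.15, force_limit=None): straight line of the TCP; rotation=None keeps the orientation; rate is the mean speed in m/s. With force_limit (N) it stops when the force on the tool has changed by that much, and returns True; else False.
- env.set_joints(angles): joint-space move.
- env.gripper_to(opening, grasp_force=None): opening from 0.0 (shut) to 1.0 (fully open); grasp_force is the grip in N (None keeps the last); returns when the fingers have stopped.
- env.dwell(seconds).
- env.inverse_kinematics(position, orientation): joint angles nearest the present ones, or None.
- env.read_state(): the state.
- env.grab_frame(name): name is "scene" or "top" or "wrist"; returns a dict with "image" (420x560x3 uint8, blue, green, red), "fx", "fy", "cx", "cy" (pixels), "position" and "orientation" of the camera in the world. Camera axes: x right, y up, looking along -z (the intrinsics and any distortion apply to the point x, -y, -z); pixel columns grow to the right and rows downward; lengths in m; the calibration is good to about 2 mm. A picture is of the moment at which its call begins. There is no depth.
A pose or a line that the arm cannot do raises env.Unreachable and nothing moves.
- env.close_job(): hands the job in, once; it reports no verdict.
Trained networks look in a picture, given as the dict that the camera call returned (one of the last four; its "shot" number tells which), for a name from the list of things; names that differ only in an ending like _2 or _b are one class to them, and where a whole thing is asked for, a point or a joint stands for the part that bears it (a point fixed in the world has none). Each returns a list of dicts, best first, with "score" (0 to 1); they miss things now and then, are a little off and sometimes report something else, mostly with a low value. They report only what shows in the picture. A call takes as long as a camera call. They do not tell look-alikes from the thing itself.
- env.search_frame(picture, thing): "xyz" ([x, y, z] in m, in world coordinates, good to about 4 mm: the middle of the surface that is visible of it).
- env.trace(picture, thing): "mask" (420x560 bool, what is visible of it).
The state is a dict: "clock": time; "joint_positions": joint angles; "qvel": joint speeds; "joint_torque": joint torques, N m; "position": TCP position; "tool_rot": TCP orientation; "force": force on the tool from outside, world axes, zero at the start; "wrist_torque": the same for the moment, N m; "opening": opening from 0.0 (shut) to 1.0 (fully open).
Only numpy, scipy, OpenCV 4.12 (cv2) and the standard library are available. Lean on these libraries where they do the work, as an engineer would, in place of code of your own. Each camera call takes 0.05 s, during which the arm holds its last target. There are 200 camera calls.

TASK

Take the longest of the three steel guide rods out of the white rack and thread it from above down through the upper and then the lower brass bushing of the bearing stand. Finish while still holding the rod in the gripper, hanging still and upright through both bushings with its lower end showing well below the lower one but clear of the base plate, as if a colleague were about to tighten the clamp screws. Leave the other rods and everything else on the table where they are.

Things in the scene. Friction and masses are not known exactly. Their poses are not given: they have to be found in the camera images.
- rod_long: the longest of three plain steel guide rods: round, 12 mm diameter, 180 mm long, small chamfer at its foot, about 0.16 kg (varies by a fifth). Origin: centre of its lower end face; z runs up along the rod. At the start it stands upright and loose in one of the three holes of the rack (any of them), its lower end 10 mm above the table, so its top is at 190 mm
- rod_mid: a shorter steel guide rod, 12 mm diameter, 140 mm long, origin at its lower end; stands in another rack hole, to be left there
- rod_short: the shortest steel guide rod, 12 mm diameter, 105 mm long, origin at its lower end; stands in another rack hole, to be left there
- rack: white rod rack fixed to the table, a block 60 mm (its x) x 200 mm (its y) x 45 mm high, with three 14 mm holes, 35 mm deep, in a row along its y at -70, 0 and +70 mm. Origin: centre of its underside
- stand: aluminium bearing stand, fixed to the table. Base plate 110 x 150 x 12 mm; a column at its +y side (y = 60 to 76 mm from the bore axis, up to z = 120 mm) carries two level arms, one above the other, each 60 mm wide (x), from y = -31 to +60 mm, 15 mm thick, each with a brass bushing. Origin: on the table on the common vertical axis of the two bushings; z up. Nothing of the stand is higher than 120 mm
- upper_bushing (a point): centre of the upper bushing's mouth, in the upper arm's top face, 120 mm above the table. Vertical bore 14.5 mm diameter, right through the 15 mm arm, with a countersink 4 mm deep, widening to 22.5 mm at the mouth. z up
- lower_bushing (a point): centre of the lower bushing's mouth, in the lower arm's top face, 65 mm above the table, exactly below the upper one. Same bore and countersink; its underside is 50 mm above the table, and the base plate's top is 38 mm further down, 12 mm above the table. z up
- screwdriver: screwdriver lying flat, about 200 mm long; bystander, origin under its middle
- collar: dark steel shaft collar, a ring 38 mm across and 14 mm high, lying flat; bystander
- wrench: flat steel wrench lying on the table; bystander
- mug: white ceramic mug, 80 mm across, 95 mm high; bystander
- cup_tray: white tray 150 x 90 mm with six black suction pads, 36 mm high; bystander
- bolt_bin: small open blue bin with bolts, 120 x 90 x 50 mm; bystander
- printed_fin: white printed fin on a foot, 100 x 50 mm, 78 mm high; bystander
Not all that is in view belongs to the job. What is shaped like the rack but blue or red is not meant.

How it is judged (in metres and radians):
On the way, in this order (a step that is already met when the one before it is completed fails the run):
1. the longest rod is lifted clear of the rack (height (world z) of rod_long above 0.06 m and contact force between rod_long and the fingers above 0.5 N and contact force between rod_long and rack below 0.1 N), for 0.1 s.
2. the rod's lower end has come through the upper bushing and is still above the lower one (angle between the z axis of rod_long and the z axis of stand, either way round below 0.15 rad and horizontal distance between rod_long and upper_bushing below 0.012 m and z of rod_long in the frame of upper_bushing below -0.015 m and z of rod_long in the frame of lower_bushing above -0.004 m), for 0.04 s.
At the end, for the whole second after the job is handed in: The longest rod, gripped (over 1 N) and still (under 20 mm/s), upright within 0.07 rad, its lower end within 5 mm of the bushing axis, 4 mm or more below the lower bushing, 2 mm or more above the base plate. Other rods and bystanders within 30 mm of their starts (horizontal distance between rod_long and lower_bushing below 0.005 m and z of rod_long in the frame of lower_bushing below -0.019 m and height (world z) of rod_long above 0.014 m and angle between the z axis of rod_long and the z axis of stand, either way round below 0.07 rad and contact force between rod_long and the fingers above 1 N and linear speed of rod_long below 0.02 m/s and distance of each of rod_mid, rod_short, screwdriver, collar, wrench, mug, cup_tray, bolt_bin, printed_fin from where it was at the start of the episode below 0.03 m); the arm keeps its last pose, push and grip.
It fails at once if another rod or a bystander is moved by more than 30 mm (distance of any of rod_mid, rod_short, screwdriver, collar, wrench, mug, cup_tray, bolt_bin, printed_fin from where it was at the start of the episode above 0.03 m).
It also fails if it takes over 51 s, if anything falls off the work surface, if the arm or the gripper's body presses on something with over 40 N, if the wrist force passes 120 N, or if a joint passes its speed limit or range.

## Working session

There is one attempt and no reset: what is moved stays moved. The work goes in short steps, each a Python script; the robot and the scene stay as the last script left them, time stands still between calls to the robot, and variables do not carry over. Pictures are saved under pics/ and viewed, about 8 in all and at most 12, crops included, and the job is handed in when it is done.

```bash
mkdir -p pics; cat > h.py <<'E'
import numpy as np, cv2
from scipy.spatial.transform import Rotation as R
from workcell import env
def rot(o): return R.from_euler('xyz',o,degrees=True).as_matrix()
def save(f,n): cv2.imwrite('pics/'+n,f['image'])
def proj(f,p):
    q=rot(f['orientation']).T@(np.asarray(p)-f['position']); return np.array([f['cx']+f['fx']*q[0]/-q[2], f['cy']-f['fy']*q[1]/-q[2]])
def ray_z(f,uv,z):
    d=rot(f['orientation'])@np.array([(uv[0]-f['cx'])/f['fx'],-(uv[1]-f['cy'])/f['fy'],-1.])
    p=np.array(f['position']); return p+d*(z-p[2])/d[2]
E
python3 - <<'E'
from h import *
s=env.read_state(); print(s)
T=env.grab_frame('top'); S=env.grab_frame('scene')
print({k:v for k,v in T.items() if k!='image'}); print({k:v for k,v in S.items() if k!='image'})
save(T,'top1.png'); save(S,'scene1.png')
for f,n in((T,'top'),(S,'scene')):
  for t in ['rod_long','rod_mid','rod_short','rack','stand']:
    print(n,t,[(np.round(d['xyz'],3).tolist(),round(d['score'],2),proj(f,d['xyz']).round().tolist()) for d in env.search_frame(f,t)[:4]])
E
```

```text
{'clock': 0.0, 'joint_positions': array([ 8.09919004e+01,  2.20880809e+01,  3.78436269e-01, -2.92051228e-02,
       -6.84105807e+01, -1.48172328e+01]), 'qvel': array([ 0.02146411, -0.01999362, -0.03675166, -0.07973306,  0.00666743,
        0.03371216]), 'joint_torque': array([ 8.20652986e-04, -3.90671396e+01,  1.87408501e+01,  4.21990290e+00,
        1.09557054e-02, -1.94300701e-04]), 'position': array([0.2521799 , 0.57114011, 0.19847816]), 'tool_rot': array([-8.98768311e+01,  4.51531478e-03,  1.56163898e+02]), 'force': array([-0.14737544,  0.20899844, -0.37680299]), 'wrist_torque': array([-0.01099179,  0.00783414,  0.00534643]), 'opening': 0.9986163207300052}
{'fx': 486.1370580138099, 'fy': 486.1370580138099, 'cx': 273.05140120562186, 'cy': 211.19397273652083, 'position': array([0.31983068, 0.00655911, 1.54935933]), 'orientation': array([  8.19459113,  -1.13034116, -88.27758459]), 'shot': 1}
{'fx': 509.6144717887625, 'fy': 509.6144717887625, 'cx': 283.97712683250813, 'cy': 213.1232641341625, 'position': array([ 0.97157441, -0.81807042,  1.05933933]), 'orientation': array([43.10010777,  0.84158501, 28.56000664]), 'shot': 2}
top rod_long [([0.502, 0.187, 0.046], 0.7, [207.0, 220.0]), ([0.505, 0.19, 0.141], 0.57, [203.0, 215.0])]
top rod_mid [([0.503, 0.254, 0.117], 0.4, [182.0, 216.0])]
top rod_short []
top rack [([0.238, -0.282, 0.045], 0.82, [357.0, 311.0]), ([0.498, 0.187, 0.047], 0.78, [207.0, 221.0])]
top stand [([0.477, -0.152, 0.054], 0.95, [316.0, 231.0])]
scene rod_long [([0.505, 0.184, 0.124], 0.52, [314.0, 154.0]), ([0.5, -0.18, 0.048], 0.25, [246.0, 260.0])]
scene rod_mid [([0.509, 0.26, 0.102], 0.42, [326.0, 145.0])]
scene rod_short []
scene rack [([0.249, -0.3, 0.045], 0.76, [137.0, 258.0]), ([0.346, 0.244, 0.046], 0.74, [275.0, 147.0]), ([0.516, 0.16, 0.045], 0.68, [313.0, 181.0])]
scene stand [([0.5, -0.176, 0.052], 0.74, [247.0, 258.0])]
```

View pics/top1.png

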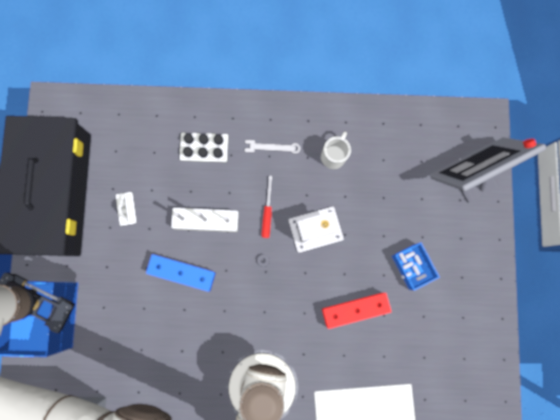

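View pics/scene1.png

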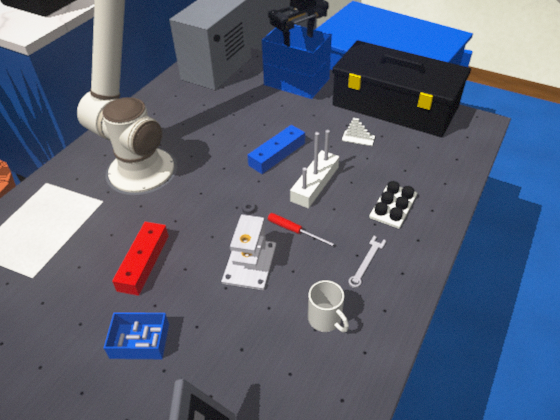

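The top view shows the white rack at about (205,219) with three rods, the stand at (318,229) with brass at (325,224), and blue (181,272) and red (356,310) look-alikes. The scene view shows the rods at about x=305, 317 and 327, and the middle one looks longest. I'll check this with projected tops and a crop.

```bash
python3 - <<'E'
from h import *
T=env.grab_frame('top'); S=env.grab_frame('scene')
c=[d for d in env.trace(T,'rack')]
def area(m): return int(m.sum())
best=None
for d in c[:4]:
    m=d['mask'].astype(np.uint8); (u,v),wh,a=cv2.minAreaRect(np.argwhere(m)[:,::-1].astype(np.float32))
    P=ray_z(T,(u,v),.045); print('rack cand',round(d['score'],2),(round(u),round(v)),P.round(3))
    if abs(u-205)<15 and abs(v-219)<15:
        pts=np.array([ray_z(T,x[::-1],.045)[:2] for x in np.argwhere(m)]).astype(np.float32); r=cv2.minAreaRect(pts); print(r); best=r
(cx,cy),(w,h),a=best
a=np.radians(a if h>w else a+90) # direction of short axis
ax=np.array([-np.sin(a),np.cos(a)]); ax*=np.sign(ax[1])
print('axis deg',np.degrees(np.arctan2(ax[1],ax[0])))
img=cv2.resize(S['image'][110:220,260:370],None,fx=5,fy=5,interpolation=cv2.INTER_CUBIC)
for k,o in enumerate((-.07,0,.07)):
    p=np.array([cx,cy])+ax*o; print('hole',k,p.round(4))
    for z,col in((.045,(0,255,0)),(.115,(255,0,0)),(.15,(0,255,255)),(.19,(0,0,255))):
        u=(proj(S,[*p,z])-[260,110]+.5)*5; cv2.circle(img,tuple(int(i) for i in u),4,col,1)
img2=cv2.resize(T['image'][195:260,165:350],None,fx=4,fy=4,interpolation=cv2.INTER_CUBIC)
o=np.zeros((600,800,3),np.uint8); o[:330*1,:550]=img[100:430] if 0 else img[60:390]; o[335:595,:740]=img2
cv2.imwrite('pics/crop1.png',o)
for f in(T,S):
  for t in('upper_bushing','lower_bushing'):
    print(t,[(np.round(d['xyz'],4).tolist(),round(d['score'],2),proj(f,d['xyz']).round(1).tolist()) for d in env.search_frame(f,t)[:3]])
m=env.trace(T,'stand')[0]['mask']; pts=np.array([ray_z(T,x[::-1],.012)[:2] for x in np.argwhere(m)]).astype(np.float32); print('stand',cv2.minAreaRect(pts))
E
```

```text
rack cand 0.84 (356, 310) [ 0.241 -0.279  0.045]
rack cand 0.57 (205, 220) [0.502 0.194 0.045]
((0.5018528699874878, 0.19446973502635956), (0.2031690776348114, 0.06681594252586365), 88.0023193359375)
rack cand 0.57 (181, 273) [0.337 0.258 0.045]
axis deg 88.0023193359375
hole 0 [0.4994 0.1245]
hole 1 [0.5019 0.1945]
hole 2 [0.5043 0.2644]
upper_bushing [([0.476, -0.1491, 0.0563], 0.93, [315.4, 231.7])]
lower_bushing [([0.4759, -0.1489, 0.0539], 0.75, [315.2, 231.8])]
upper_bushing [([0.502, -0.1797, 0.0508], 0.87, [247.0, 259.8]), ([0.3901, 0.0076, 0.0127], 0.73, [248.6, 207.4])]
lower_bushing [([0.5012, -0.1787, 0.0521], 0.93, [246.9, 259.1]), ([0.7331, -0.2273, 0.061], 0.29, [322.5, 309.4])]
stand ((0.48770245909690857, -0.15534080564975739), (0.11219941824674606, 0.1505855917930603), 16.687034606933594)
```

View pics/crop1.png

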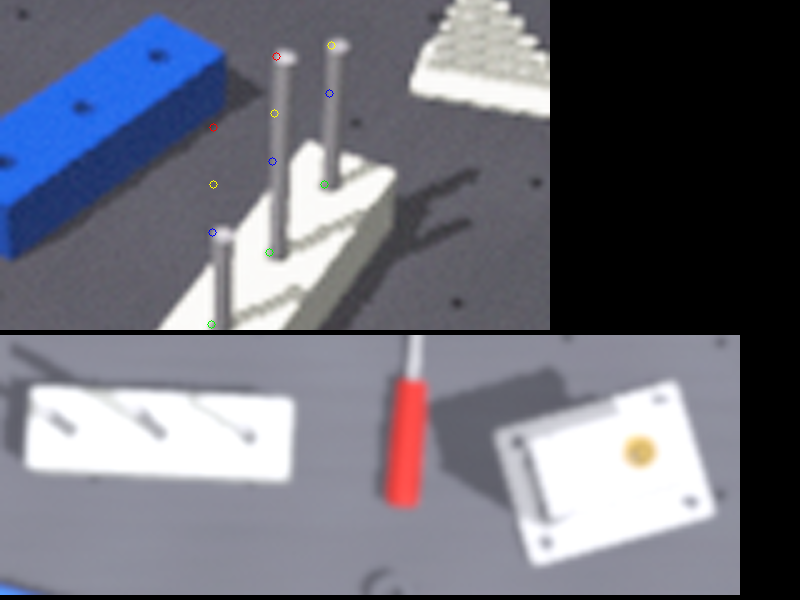

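The crop shows three candidate rods in the white rack. The middle one at crop (285,58) reaches the 190 mm mark, so it's the longest. The far one at (338,45) reaches 150 mm and the near one at (222,235) reaches 115 mm. The blue and red blocks have empty holes. The brass bushing is at top-image pixel (325,224). Next I'll take close looks with the wrist camera.

```bash
python3 - <<'E'
from h import *
import pickle
T=env.grab_frame('top'); S=env.grab_frame('scene')
for f,uv,n in((T,(325,224.2),'T'),(S,(244.8,238),'S')): print(n,ray_z(f,uv,.12).round(4))
b=ray_z(T,(325,224.2),.12)
print(env.read_state()['position'])
env.move_straight([.252,.5711,.32],rate=.2)
F={}
for n,p,y in(('stand',[b[0],b[1],.30],-92),('rack',[.505,.192,.32],-92)):
    s=env.read_state()['joint_positions']; q=[(env.inverse_kinematics(p,[-90,0,yy]),yy) for yy in(y,y+180)]
    print([None if a is None else (np.array(a).round(0).tolist(),yy) for a,yy in q])
    q=min([a for a in q if a[0] is not None],key=lambda a:abs(a[0][5]))
    env.goto(p,[-90,0,q[1]]); env.dwell(.3)
    f=env.grab_frame('wrist'); F[n]=f; save(f,'w_%s.png'%n); st=env.read_state()
    print(n,q[1],st['position'].round(4),st['tool_rot'].round(2),st['clock'],f['position'].round(4),f['orientation'].round(1),f['fx'])
    for t in (('upper_bushing','stand') if n=='stand' else ('rod_long','rack')):
        print(t,[(np.round(d['xyz'],4).tolist(),round(d['score'],2),proj(f,d['xyz']).round(1).tolist()) for d in env.search_frame(f,t)[:3]])
pickle.dump(F,open('F.pkl','wb'))
cv2.imwrite('pics/both.png',np.hstack([cv2.resize(F[k]['image'],(400,300),interpolation=cv2.INTER_AREA) for k in F]))
E
```

```text
T [ 0.4926 -0.1706  0.12  ]
S [ 0.4947 -0.169   0.12  ]
[0.25241624 0.57174675 0.19958565]
[None, ([-1.0, 9.0, -4.0, 0.0, -78.0, -1.0], 88)]
stand 88 [ 0.4927 -0.1704  0.3   ] [-90.    -0.    88.02] 4.95 [ 0.4894 -0.2469  0.4845] [-16.3   0.  178. ] 346.65272196537734
upper_bushing [([0.4877, -0.1656, 0.1191], 0.65, [286.9, 188.4])]
stand [([0.4883, -0.1733, 0.12], 0.56, [286.1, 181.6])]
[([38.0, 10.0, 1.0, 0.0, -81.0, 140.0], -92), ([38.0, 10.0, 1.0, 0.0, -81.0, -40.0], 88)]
rack 88 [0.5052 0.1914 0.32  ] [-90.    -0.    87.94] 6.7583 [0.5017 0.1148 0.5046] [-16.3   0.  177.9] 346.65272196537734
rod_long [([0.5045, 0.1943, 0.1608], 0.64, [282.9, 191.5])]
rack [([0.3415, 0.2343, 0.0454], 0.77, [403.4, 196.7])]
```

View pics/both.png

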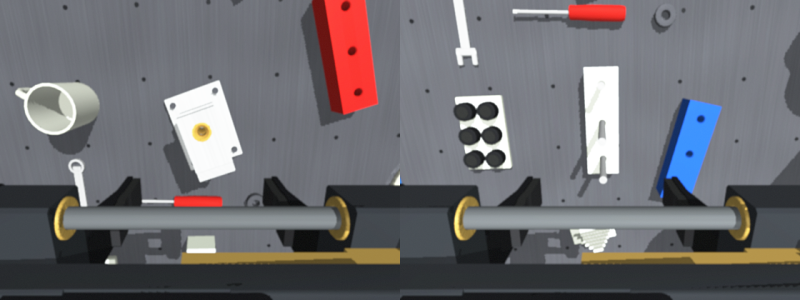

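```bash
python3 - <<'E'
from h import *
import pickle
F=pickle.load(open('F.pkl','rb'))
f=F['stand']; c=f['image'].astype(int)
hsv=cv2.cvtColor(f['image'],cv2.COLOR_BGR2HSV)
m=((hsv[...,0]>12)&(hsv[...,0]<32)&(hsv[...,1]>90)); m[:,:250]=0; m[:,320:]=0; m[:150]=0; m[215:]=0
pts=np.argwhere(m)[:,::-1].astype(np.float32); e=cv2.fitEllipse(cv2.convexHull(pts)); print('ell',e,len(pts)); print('bushing',ray_z(f,e[0],.12))
a=cv2.resize(f['image'][130:230,230:330],(400,400),interpolation=cv2.INTER_CUBIC)
r=F['rack']
b=cv2.resize(r['image'][110:270,230:330],(375,600),interpolation=cv2.INTER_CUBIC)
for k,(p,z) in enumerate((((.5017,.1245),.115),((.5045,.1945),.19),((.507,.2644),.15))):
    print(proj(r,[*p,z]),proj(r,[*p,.045]))
    cv2.circle(b,tuple(int(i) for i in (proj(r,[*p,z])-[230,110]+.5)*3.75),5,(0,0,255),1)
o=np.zeros((600,785,3),np.uint8);o[:400,:400]=a;o[:,405:780]=b;cv2.imwrite('pics/crop2.png',o)
E
```

```text
ell ((281.97637939453125, 184.66250610351562), (25.530649185180664, 26.156347274780273), 80.80841064453125) 529
bushing [ 0.49284347 -0.17011613  0.12      ]
[283.09798579 119.26680207] [283.04315897 117.85770056]
[282.90224205 198.77069331] [282.85226319 172.09868771]
[282.92984837 251.36641024] [282.88936334 221.8604367 ]
```

View pics/crop2.png

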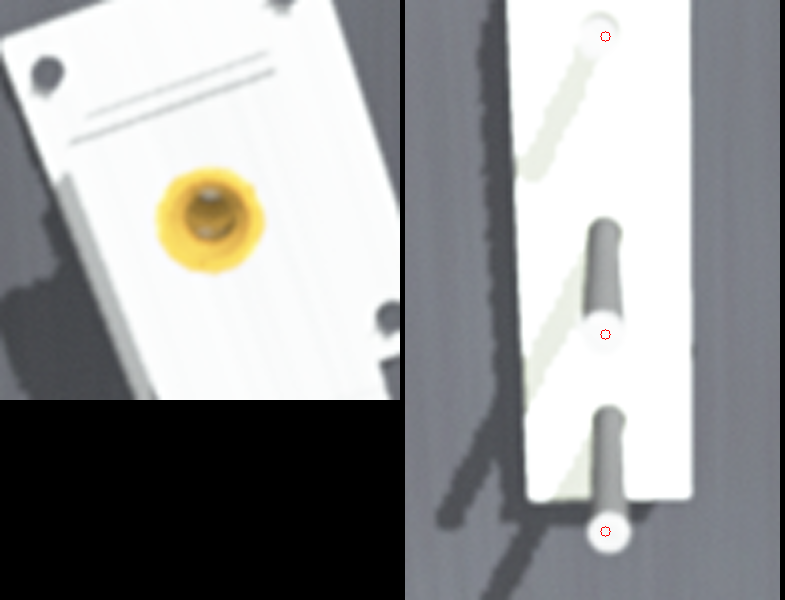

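The left crop shows the bushing's brass ring centred at about (210,220), which gives (0.493,-0.170) and agrees with the top camera. The right crop shows the middle rod's top at (603,333), on my predicted mark. I'll grasp it at (0.505,0.1944).

```bash
python3 - <<'E'
from h import *
import pickle
o=[-90,0,88]
def st(n): s=env.read_state(); print(n,round(s['clock'],2),s['position'].round(4),s['tool_rot'].round(2),s['force'].round(2),s['wrist_torque'].round(2),round(s['opening'],3)); return s
print(env.move_straight([.505,.1944,.141],rotation=o,rate=.12,force_limit=10)); st('down')
env.gripper_to(0,grasp_force=40); st('grip')
print(env.move_straight([.505,.1944,.33],rate=.1)); env.dwell(.2); st('up')
f=env.grab_frame('wrist'); print([(np.round(d['xyz'],4).tolist(),round(d['score'],2)) for d in env.search_frame(f,'rod_long')[:3]])
env.move_straight([.4928,-.1701,.31],rotation=o,rate=.15); env.dwell(.4); st('over')
f=env.grab_frame('wrist'); pickle.dump(f,open('W.pkl','wb'))
pred=proj(f,[*env.read_state()['position'][:2],.31-.131]); print('pred end',pred,'bushing',proj(f,[.4928,-.1701,.12]))
x0,y0=int(pred[0])-60,150
cv2.imwrite('pics/over.png',cv2.resize(f['image'][y0:y0+120,x0:x0+120],(600,600),interpolation=cv2.INTER_CUBIC)); print(x0,y0)
E
```

```text
False
down 8.5 [0.5054 0.1947 0.1417] [-9.007e+01 -5.000e-02  8.801e+01] [0.   0.47 0.68] [ 0.09 -0.09 -0.01] 1.003
grip 9.72 [0.505  0.1944 0.141 ] [-90.  -0.  88.] [ 0.24 -0.62  0.13] [ 0.06 -0.07  0.02] 0.127
False
up 11.96 [0.5049 0.1944 0.3298] [-8.998e+01  2.000e-02  8.800e+01] [-0.12  0.09 -2.53] [ 0.05 -0.06  0.04] 0.128
[([0.5063, 0.1914, 0.3385], 0.86)]
over 15.04 [ 0.4928 -0.17    0.31  ] [-90.    -0.    88.01] [-0.22 -0.23 -1.86] [ 0.12 -0.08 -0.01] 0.124
pred end [282.04373978 195.15717504] bushing [282.13826478 182.46248703]
222 150
```

View pics/over.png

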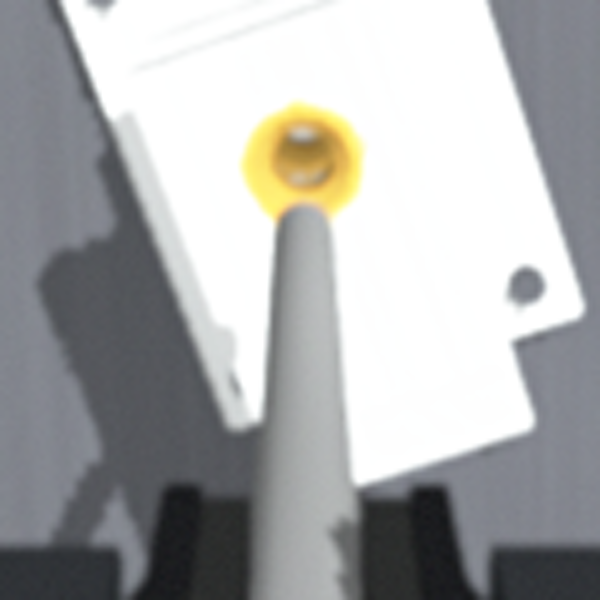

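The crop shows the rod held upright with its foot at crop (303,205) and the bushing ring centred at (302,162). X is aligned, and the foot is perhaps 1–2 mm too far in +y. I'll go down to just above the mouth and look again.

```bash
python3 - <<'E'
from h import *
print(env.move_straight([.4928,-.1711,.257],rotation=[-90,0,88],rate=.1,force_limit=6)); env.dwell(.4)
s=env.read_state(); print(s['clock'],s['position'].round(4),s['force'].round(2))
f=env.grab_frame('wrist')
p=s['position']; end=[p[0],p[1],p[2]-.131]
print('pred end',proj(f,end),'-y rim',proj(f,[end[0],end[1]-.006,end[2]]),'bushing',proj(f,[.4928,-.1701,.12]),'mouth rim -y',proj(f,[.4928,-.1701-.01125,.12]))
x0,y0=int(proj(f,end)[0])-40,150
big=cv2.resize(f['image'][y0:y0+80,x0:x0+80],(600,600),interpolation=cv2.INTER_CUBIC)
for z,c,r,cen in((.12,(0,0,255),.01125,[.4928,-.1701]),(end[2],(255,0,0),.006,end[:2])):
    q=np.array([(proj(f,[cen[0]+r*np.cos(t),cen[1]+r*np.sin(t),z])-[x0,y0]+.5)*7.5 for t in np.linspace(0,6.283,60)],int); cv2.polylines(big,[q],True,c,1)
cv2.imwrite('pics/near.png',big)
E
```

```text
False
16.175 [ 0.4929 -0.1711  0.2573] [ 0.47  0.05 -1.28]
pred end [282.10798855 195.20804311] -y rim [281.877229   188.94123263] bushing [282.2556426  194.66614349] mouth rim -y [281.83077813 183.08422738]
```

View pics/near.png

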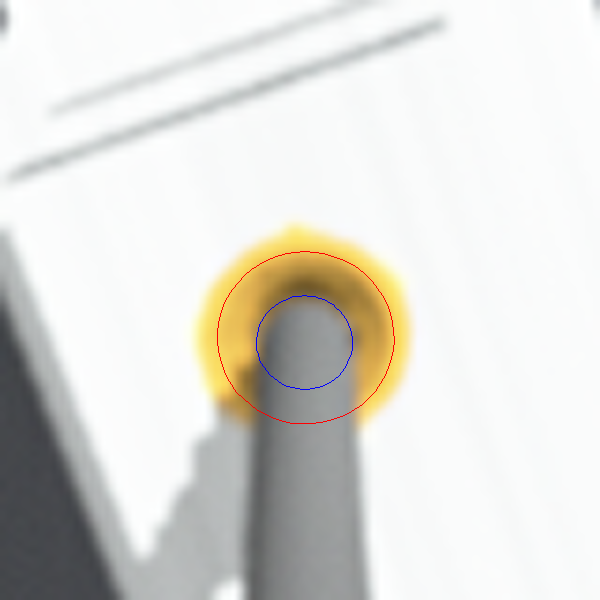

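The crop shows the foot centred near (308,345) and the brass ring centred near (304,336). The foot is therefore off by about 0.5 mm in -x and 1 mm in +y. I'll correct that and insert with a force limit.

```bash
python3 - <<'E'
from h import *
x,y=.4932,-.1721
def st(n): s=env.read_state(); print(n,round(s['clock'],2),s['position'].round(4),s['force'].round(2),s['wrist_torque'].round(2),round(s['opening'],3)); return s
env.move_straight([x,y,.257],rotation=[-90,0,88],rate=.03); env.dwell(.3); st('pre')
h=env.move_straight([x,y,.215],rate=.03,force_limit=5); env.dwell(.3); print(h); st('through upper (end ~.084)' if not h else 'contact')
if not h:
    h=env.move_straight([x,y,.160],rate=.03,force_limit=5); env.dwell(.3); print(h); st('end')
f=env.grab_frame('wrist'); g=env.grab_frame('scene')
cv2.imwrite('pics/ins.png',np.hstack([cv2.resize(f['image'][140:240,230:330],(400,400),interpolation=cv2.INTER_CUBIC),cv2.resize(g['image'][205:295,200:290],(400,400),interpolation=cv2.INTER_CUBIC)]))
E
```

```text
pre 16.77 [ 0.4932 -0.1721  0.257 ] [ 0.06 -0.52 -1.46] [ 0.06 -0.03 -0.06] 0.124
False
through upper (end ~.084) 18.62 [ 0.4933 -0.1721  0.2151] [-0.29  0.72 -1.31] [ 0.12 -0.01  0.04] 0.122
False
end 20.91 [ 0.4932 -0.1721  0.1601] [-0.04  0.72 -0.93] [ 0.16 -0.05  0.03] 0.121
```

View pics/ins.png

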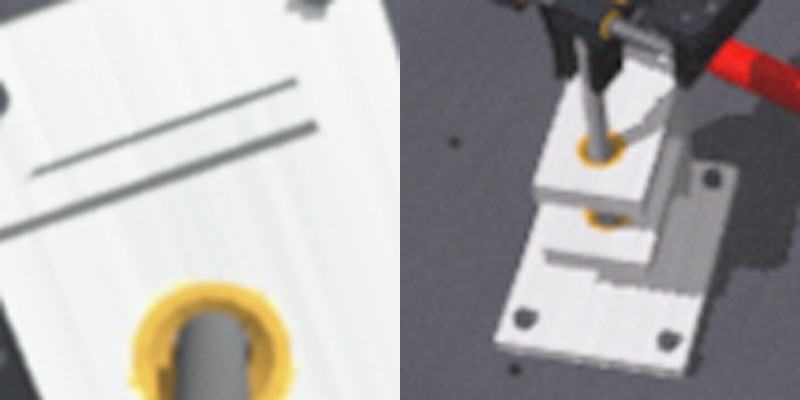

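The rod is through both bushings: forces stayed under 1 N, and the lower bushing shows the rod inside it. I'll do a last check of rod stillness and the other objects before handing in.

```bash
python3 - <<'E'
from h import *
env.dwell(.3); s=env.read_state(); print(s['clock'],s['position'].round(4),s['tool_rot'].round(2),s['force'].round(2),s['opening'],abs(s['qvel']).max())
g=env.grab_frame('scene'); save(g,'final.png')
E
```

```text
21.3083 [ 0.4933 -0.1721  0.16  ] [-90.01   0.    88.  ] [ 0.69  0.02 -0.53] 0.12556883488884862 0.038689324332833064
```

View pics/final.png

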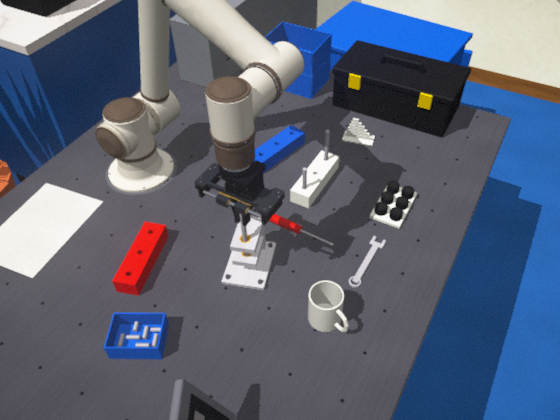

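The final picture shows the rod through the stand at (245,235). The other two rods still stand in the rack at (305,178) and (327,145), and the bystanders in view are unmoved. I'm handing in.

```bash
python3 -c "
from h import *
print(env.close_job()); print(env.read_state()['clock'])"
```

```text
the job is handed in; nothing more can be done
None
the job is handed in; nothing more can be done
```

I took the longest rod (middle hole of the white rack) and threaded it down through the upper and then the lower bushing. I handed the job in at about 21 s with the rod still held by the gripper (grip set to 40 N).

**Insertion:** I lined up the rod's foot with the bushing using the wrist camera and corrected it by about 1 mm. The descent never reached the 5 N stop limit, and side forces read under 1 N.

**Final position:** The gripper was still, with its tip at a height of 0.160 m. That puts the rod's lower end about 29 mm above the table, roughly 21 mm below the lower bushing and 17 mm above the base plate.

**Not directly confirmed:**
- The lower end is hidden under the lower arm, so its height comes from where I gripped the rod. It matched the wrist picture just before insertion.
- The gripper hides the collar in the last picture, so I did not see it there. The other two rods and the rest of the bystanders looked unmoved.

No check failed. The scene camera's bushing position differed from the other two cameras' by about 2 mm, which is within its calibration.

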